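# Line up the label rolls by fullness

### The job

Put the four part-used label rolls over the pins of the spindle holders, one on each, standing upright and fully down on the base discs, lined up by size: the fullest roll next to the steel end block, then getting thinner along the row to the emptiest beside the pen pot. Let go of them all and leave them at rest.

Things in the scene. Friction and masses are not known exactly. Their poses are not given: they have to be found in the camera images.
- roll_66: Loose part-used roll of white paper labels, the fullest of four: outer diameter 66 mm, 50 mm tall, standing on end, with a brown cardboard core whose open bore is 26 mm across, right through. Origin at the centre of its underside; z up along its axis.
- roll_56: Loose part-used roll of white paper labels, the second fullest of four: outer diameter 56 mm, 50 mm tall, standing on end, with a brown cardboard core whose open bore is 26 mm across, right through. Origin at the centre of its underside; z up along its axis.
- roll_46: Loose part-used roll of white paper labels, the second emptiest of four: outer diameter 46 mm, 50 mm tall, standing on end, with a brown cardboard core whose open bore is 26 mm across, right through. Origin at the centre of its underside; z up along its axis.
- roll_36: Loose part-used roll of white paper labels, the emptiest of four: outer diameter 36 mm, 50 mm tall, standing on end, with a brown cardboard core whose open bore is 26 mm across, right through. Origin at the centre of its underside; z up along its axis.
- holder_1: One of four identical fixed spindle holders on the grey strip (numbers shuffled along the row): black disc 56 mm across, 6 mm high, with an upright round-tipped steel pin, 10 mm thick, standing 25 mm above the disc. Origin at the centre of the disc's underside, on the strip 8 mm above the table; a roll stands on the disc's top, 6 mm above the origin. Neighbouring pins are 85 mm apart.
- holder_2: One of four identical fixed spindle holders on the grey strip (numbers shuffled along the row): black disc 56 mm across, 6 mm high, with an upright round-tipped steel pin, 10 mm thick, standing 25 mm above the disc. Origin at the centre of the disc's underside, on the strip 8 mm above the table; a roll stands on the disc's top, 6 mm above the origin. Neighbouring pins are 85 mm apart.
- holder_3: One of four identical fixed spindle holders on the grey strip (numbers shuffled along the row): black disc 56 mm across, 6 mm high, with an upright round-tipped steel pin, 10 mm thick, standing 25 mm above the disc. Origin at the centre of the disc's underside, on the strip 8 mm above the table; a roll stands on the disc's top, 6 mm above the origin. Neighbouring pins are 85 mm apart.
- holder_4: One of four identical fixed spindle holders on the grey strip (numbers shuffled along the row): black disc 56 mm across, 6 mm high, with an upright round-tipped steel pin, 10 mm thick, standing 25 mm above the disc. Origin at the centre of the disc's underside, on the strip 8 mm above the table; a roll stands on the disc's top, 6 mm above the origin. Neighbouring pins are 85 mm apart.
- end_block: Fixed steel block 90 x 40 x 85 mm high, on the strip at one end of the row (either end); the black round pen pot (72 mm across, pens up to 115 mm high) stands at the other end. Origin at the centre of its underside, on the strip's top. The pins of the row lie 100, 185, 270 and 355 mm from it in a straight line.
- strip: Fixed grey steel strip 100 x 520 x 8 mm high, lying on the bench. Origin at the centre of its underside; its y axis runs along the row of holders, its x axis across it. In its frame the pins stand at x = 0 and y = -127.5, -42.5, 42.5 and 127.5 mm, the end block and the pen pot at y = +227.5 and -227.5 mm, either way round.
Not all that is in view belongs to the job. What is shaped like the roll_56 but green or orange is not meant.

How it is judged (in metres and radians):
At the end, for the whole second after the job is handed in: Counted from the end block, the 66, 56, 46 and 36 mm rolls stand in that order on the four holders: each centred within 12 mm of its pin along and across the row, underside within 4 mm of the base disc's top, upright within 0.1 rad, at rest (under 0.02 m/s) (horizontal distance between roll_66 and end_block between 0.088 and 0.112 m and x of roll_66 in the frame of strip between -0.012 and 0.012 m and z of roll_66 in the frame of strip between 0.01 and 0.018 m and angle between each of roll_66, roll_56, roll_46, roll_36's own z axis and vertical below 0.1 rad and linear speed of each of roll_66, roll_56, roll_46, roll_36 below 0.02 m/s and horizontal distance between roll_56 and end_block between 0.173 and 0.197 m and x of roll_56 in the frame of strip between -0.012 and 0.012 m and z of roll_56 in the frame of strip between 0.01 and 0.018 m and horizontal distance between roll_46 and end_block between 0.258 and 0.282 m and x of roll_46 in the frame of strip between -0.012 and 0.012 m and z of roll_46 in the frame of strip between 0.01 and 0.018 m and horizontal distance between roll_36 and end_block between 0.343 and 0.367 m and x of roll_36 in the frame of strip between -0.012 and 0.012 m and z of roll_36 in the frame of strip between 0.01 and 0.018 m); the robot touches nothing.
It also fails if it takes over 99 s, if anything falls off the work surface, if the arm or the gripper's body presses on something with over 40 N, if the wrist force passes 120 N, or if a joint passes its speed limit or range.

### The arm

A 6-joint arm with a two-finger parallel gripper is mounted at the origin on the work surface. World frame = base frame: x ahead of the robot, y to its left, z up, the work surface at z = 0. Lengths are in mm, angles in degrees, forces in N, time in s.
With the tool pointing down it reaches from about 250 to 775 mm from the base axis. Payload 4 kg.
Tool frame: the origin (TCP) lies at the very end of the fingers, on their centre line; the grasp point (between the pads) lies 19 mm behind it; z points along the fingers, y is the line along which they close (so a half turn about z gives the same grasp; the last joint's range is limited). The gripper opens to 94 mm and grips with 3 to 60 N. Pads are 16 mm wide; open, the fingers measure 119 mm over their backs; the gripper's body (75 mm by 177 mm) begins 78 mm behind the grasp point.
Start: joints at [-80.277, 4.996, 78.535, -0, 96.463, -5.907], TCP at [148.183, -529.681, 205.506] pointing down, gripper open.
Joint ranges: [-177.83, 177.83], [-43.37, 116.18], [15.69, 146.23], [-61.86, 241.86], [9.47, 152.12], [-147.06, 147.06]. Speed limits (degrees/s): [159.86, 159.86, 180, 180, 180, 180].

### API

Orientations are given as [roll, pitch, yaw] about the fixed x, y, z axes, in that order (R = Rz(yaw) Ry(pitch) Rx(roll)).
In Python, from bench import * gives the robot as it stands.
- The arm moves only by the tool servo_tool, never from a script. Its argument "deltas" is a list of rows, each a list of 4 numbers: the shift along the tool's x, y, z in cm, then the turn about the tool's z in degrees. A call has 1 to 12 rows; each row shifts and turns the commanded pose from where the row before left it, along the tool's axes as they then stand; what a row does not reach is not made up. A row lasts 1/12 s, in which the tool goes at most 41.7 mm and 7.16 degrees, less where a joint would pass 70% of its speed; a pose out of reach is approached as far as the arm can. A call is refused whole if a number of a shift passes 4.17 or a number of a turn 7.16, either way. A call with a gripper value outside its range is refused whole. "claw" is the opening, from -1 (shut) to 1 (fully open), set as the call begins (left out, the last holds). The fingers move at their own pace and stop on an object; the grip force is fixed at half the most. Time passes only in rows, so rows that do not move let the fingers close. It gives the time, the measured TCP pose, the force, the opening and the grip force at its end, in the units of the state.
- get_state(): the state, without advancing time (a new reading comes with each control period).
- capture(name): name is "scene" or "top" or "wrist"; returns a dict with "img" (400x640x3 uint8, red, green, blue), "fx", "fy", "cx", "cy" (pixels), "R" (3x3) and "t" (3): a world point X has camera coordinates R X + t; the wrist camera has in their place "mount" (4x4, takes a point from camera to tool coordinates, whose origin is the TCP and whose axes are the flange's). Camera axes: x right, y down, z forward; pixel columns grow to the right and rows downward; lengths in mm; the calibration is good to about 2 mm. A picture is of the moment at which its call begins: read the wrist's pose just before it. There is no depth.
- sign_off(): hands the job in; it is judged then, once.
The state is a dict: "clock": time; "q": joint angles; "qd": joint speeds; "joint_efforts": joint torques, N m; "tool_pos": TCP position; "ee_rot": TCP orientation; "ft_force": force on the tool from outside, world axes, zero at the start; "wrist_torque": the same for the moment, N m; "gripper_width": opening from 0.0 (shut) to 1.0 (fully open); "grasp_force": force on a finger pad.
Only numpy, scipy, OpenCV 4.12 (cv2) and the standard library are available. Lean on these libraries where they do the work, as an engineer would, in place of code of your own. Each camera call takes 0.05 s, during which the arm holds its last target. There are 200 camera calls.

## Working session

There is one attempt and no reset: what is moved stays moved. The work goes in short steps, Python scripts to look and compute and a tool call to move; the robot and the scene stay as the last step left them, time stands still between calls to the robot, and variables do not carry over. Pictures are saved under pics/ and viewed, at most 14 in all, crops included, and the job is handed in when it is done.

Besides the shell and the picture viewer there is one more tool, called after "Request:" as a command line: name --pt "numbers of a row" for each row, then --argument value for the rest. servo_tool: Moves the arm, as the interface text tells. Its arguments: {"type":"object","properties":{"deltas":{"type":"array"},"claw":{"type":"number"}},"required":["deltas"]}

```bash
mkdir -p pics
python3 - <<'E'
from bench import *
import cv2, pickle
s=get_state(); print(s['tool_pos'],s['ee_rot'],s['clock'])
for n in('scene','top'):
    c=capture(n); pickle.dump(c,open(n+'.pkl','wb')); cv2.imwrite(f'pics/{n}0.png',c['img'][:,:,::-1])
    print(n,c['fx'],c['fy'],c['cx'],c['cy'],c['R'],c['t'])
E
```

```text
[ 148.04762829 -529.11762416  204.3247276 ] [-1.79874474e+02 -9.89017572e-03  1.56298435e+01] 0.0
scene 503.3399373504157 503.3399373504157 315.13268131850265 201.2537468937749 [[ 0.58345396  0.81213641  0.00399095]
 [ 0.70471187 -0.50382333 -0.49954302]
 [-0.40368634  0.29427283 -0.86627988]] [-232.00928046 -348.14248182 1527.93998604]
top 397.6466161482599 397.6466161482599 321.61037078802445 198.02897645860205 [[ 0.01696091 -0.99969315  0.01805337]
 [-0.99154938 -0.01913989 -0.12831011]
 [ 0.12861628 -0.01572455 -0.99156976]] [-57.88094778 504.93569284 854.22437471]
```

View pics/scene0.png

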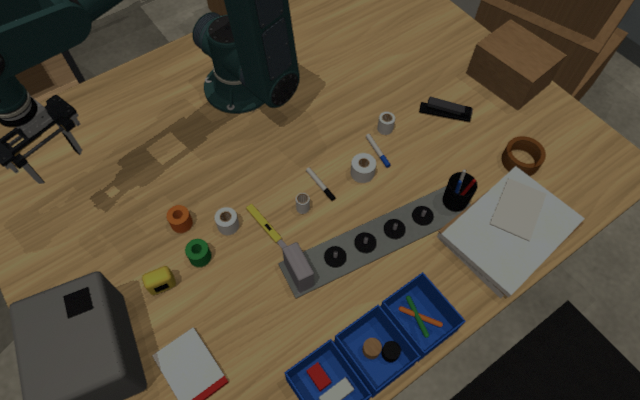

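View pics/top0.png

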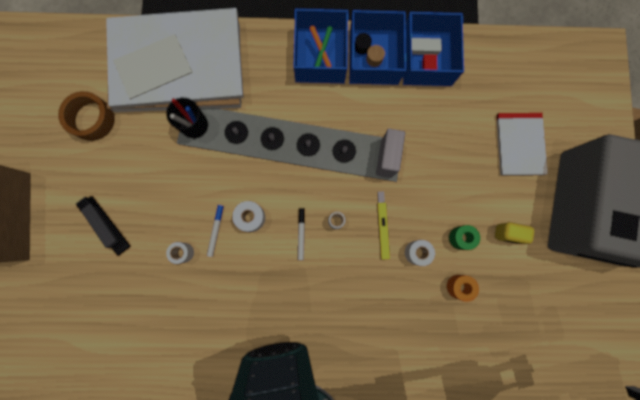

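The four white rolls in the top image are at (249,216), the largest, (421,252), (178,252) and (337,220), the smallest. The green roll at (465,238) and the orange one at (463,288) are decoys. The holders are at (236,132), (272,138), (308,145) and (344,151). The block is at (392,152) and the pen pot at (187,117). Next I'll measure sizes and confirm them in one enlarged crop.

```bash
cat > h.py <<'E'
import numpy as np, cv2, pickle
def ray(c,uv,z):
    d=np.array([(uv[0]-c['cx'])/c['fx'],(uv[1]-c['cy'])/c['fy'],1.])
    o=-c['R'].T@c['t']; d=c['R'].T@d
    return o+d*(z-o[2])/d[2]
def proj(c,X):
    p=c['R']@np.asarray(X,float)+c['t']; return np.array([c['fx']*p[0]/p[2]+c['cx'],c['fy']*p[1]/p[2]+c['cy']])
E
python3 - <<'E'
from h import *
c=pickle.load(open('top.pkl','rb')); s=pickle.load(open('scene.pkl','rb'))
im=c['img']; hsv=cv2.cvtColor(im,cv2.COLOR_RGB2HSV)
tiles=[]
for n,(u,v) in dict(A=(249,216),B=(421,252),C=(178,252),D=(337,220)).items():
    x0,y0=u-25,v-25; h=hsv[y0:y0+50,x0:x0+50]
    m=((h[...,1]<70)&(h[...,2]>60)).astype(np.uint8)
    cs,_=cv2.findContours(m,cv2.RETR_EXTERNAL,cv2.CHAIN_APPROX_NONE)
    k=max(cs,key=cv2.contourArea).reshape(-1,2)+[x0,y0]
    W=np.array([ray(c,p,50)[:2] for p in k],np.float32)
    (cx,cy),r=cv2.minEnclosingCircle(W)
    print(n,'enclosing at z50',round(cx),round(cy),'dia',round(2*r),'bbox',np.ptp(W,0))
    tiles.append(cv2.resize(im[y0:y0+50,x0:x0+50,::-1],(300,300),interpolation=cv2.INTER_NEAREST))
cv2.imwrite('pics/rolls.png',np.vstack([np.hstack(tiles[:2]),np.hstack(tiles[2:])]))
for n,cc,L in(('top',c,[(236,132),(272,138),(308,145),(344,151)]),('scene',s,[(423,215),(395,229),(365,242),(335,257)])):
    hv=cv2.cvtColor(cc['img'],cv2.COLOR_RGB2HSV)
    for u,v in L:
        m=np.zeros(hv.shape[:2],np.uint8); m[v-14:v+15,u-16:u+17]=(hv[v-14:v+15,u-16:u+17,2]<45)
        cs,_=cv2.findContours(m,cv2.RETR_EXTERNAL,cv2.CHAIN_APPROX_NONE); k=max(cs,key=cv2.contourArea)
        W=np.array([ray(cc,p,13)[:2] for p in k.reshape(-1,2)],np.float32)
        print(n,u,v,np.round(cv2.fitEllipse(W)[0],1),np.round(cv2.fitEllipse(W)[1],1))
E
```

```text
A enclosing at z50 462 110 dia 72 bbox [65.5751  69.76267]
B enclosing at z50 389 -263 dia 65 bbox [53.851685 65.13698 ]
C enclosing at z50 381 254 dia 58 bbox [44.766083 57.614563]
D enclosing at z50 456 -82 dia 39 bbox [35.10666  37.073254]
top 236 132 [659.4 152.6] [50.  50.8]
top 272 138 [646.3  68.9] [50.2 50.8]
top 308 145 [633.5 -14.7] [49.6 50.7]
top 344 151 [620.5 -98.4] [49.1 50.6]
scene 423 215 [661.  149.8] [52.6 54.7]
scene 395 229 [648.2  65.8] [52.3 55.3]
scene 365 242 [635.2 -17.8] [52.1 54.8]
scene 335 257 [ 621.9 -102. ] [52.2 54.5]
```

View pics/rolls.png

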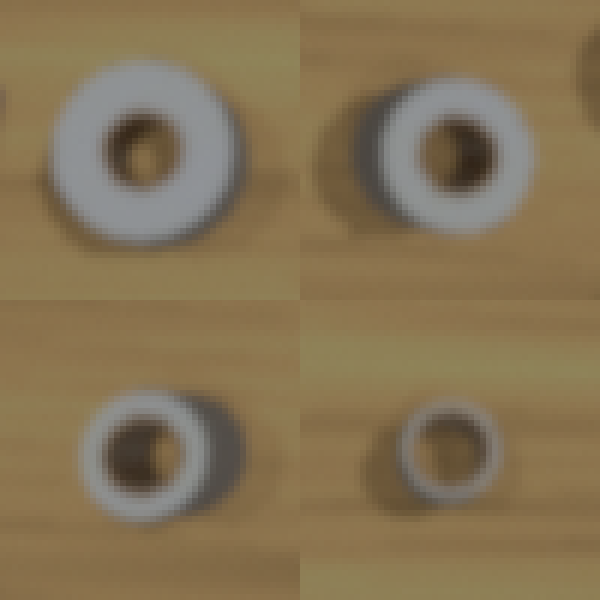

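Sizes are confirmed: A (249,216) is 66 mm, B (421,252) is 56, C (178,252) is 46 and D (337,220) is 36. Pin spacing measures 84.8 mm against 85 expected. Next come the precise centres of the top faces.

```bash
cat >> h.py <<'E'
def face(c,u,v,z,w=25):
    g=cv2.GaussianBlur(c['img'],(3,3),0)[v-w:v+w,u-w:u+w]; h=cv2.cvtColor(g,cv2.COLOR_RGB2HSV)
    low=h[...,1]<65; t,_=cv2.threshold(h[...,2][low].reshape(-1,1),0,255,cv2.THRESH_OTSU)
    m=(low&(h[...,2]>t)).astype(np.uint8)
    cs,_=cv2.findContours(m,cv2.RETR_EXTERNAL,cv2.CHAIN_APPROX_NONE)
    k=max(cs,key=cv2.contourArea).reshape(-1,2)+[u-w,v-w]
    W=np.array([ray(c,p,z)[:2] for p in k],np.float32)
    return cv2.fitEllipse(W)
def go(x,y,z,yaw=81.2):
    from bench import get_state
    s=get_state(); p=s['tool_pos']; a=np.radians(s['ee_rot'][2]); d=np.array([x,y,z])-p
    print('pos',np.round(p,1),'yaw',round(s['ee_rot'][2],1),'t',s['clock'],'-> cm',np.round([d[0]*np.cos(a)+d[1]*np.sin(a),d[0]*np.sin(a)-d[1]*np.cos(a),-d[2]],1)/10,'dyaw',round(yaw-s['ee_rot'][2],1))
E
python3 - <<'E'
from h import *
c=pickle.load(open('top.pkl','rb')); s=pickle.load(open('scene.pkl','rb'))
for n,t,q in(('66',(249,216),(364,167)),('56',(421,252),(227,220)),('46',(178,252),(386,122)),('36',(337,220),(302,203))):
    for cc,uv in((c,t),(s,q)):
        e=face(cc,*uv,50); print(n,np.round(e[0],1),np.round(e[1],1))
go(389,-255,140,81.2)
E
```

```text
66 [463.7 112.9] [62.4 62.7]
66 [462.3 110.3] [62.  64.2]
56 [ 389.3 -267.5] [53.4 55.4]
56 [ 389.6 -269.6] [53.  54.1]
46 [380.5 260.1] [43.2 45.6]
46 [381.1 257.6] [43.  44.3]
36 [457.2 -82.4] [32.6 35.3]
36 [447.9 -21.5] [12.9 48.6]
pos [ 148.1 -529.2  204.4] yaw 15.6 t 0.1 -> cm [ 30.59 -19.92   6.44] dyaw 65.6
```

Request:
servo_tool --pt "0 0 0.5 -6.56" --pt "0 0 0.5 -6.56" --pt "0 0 0.5 -6.56" --pt "0 0 0.5 -6.56" --pt "0 0 0.5 -6.56" --pt "0 0 0.5 -6.56" --pt "0 0 0.5 -6.56" --pt "0 0 0.5 -6.56" --pt "0 0 0.5 -6.56" --pt "0 0 0.5 -6.56" --pt "0 0 0 0" --pt "0 0 0 0" --claw 1

```text
clock: 1.1
tool_pos: [148.1, -529.2, 154.7]
ee_rot: [-180.0, -0.1, 81.1]
ft_force: [-0.9, 0.1, -0.5]
gripper_width: 1.0
grasp_force: 0.0
```

```bash
python3 -c "
from h import *
go(389.5,-268.5,150)"
```

```text
pos [ 148.1 -529.2  154.7] yaw 81.1 t 1.1 -> cm [29.51 19.8   0.47] dyaw 0.1
```

Request:
servo_tool --pt "2.95 1.98 0 0" --pt "2.95 1.98 0 0" --pt "2.95 1.98 0 0" --pt "2.95 1.98 0 0" --pt "2.95 1.98 0 0" --pt "2.95 1.98 0 0" --pt "2.95 1.98 0 0" --pt "2.95 1.98 0 0" --pt "2.95 1.98 0 0" --pt "2.95 1.98 0 0" --pt "0 0 0 0" --pt "0 0 0 0"

```text
clock: 2.1
tool_pos: [389.8, -267.2, 155.9]
ee_rot: [180.0, 0.0, 81.3]
ft_force: [0.1, 0.0, -0.2]
gripper_width: 1.001
grasp_force: 0.0
```

Run:
```python
from h import *
go(389.5,-268.5,150)
from bench import *
from scipy.spatial.transform import Rotation as Ro
s=get_state(); w=capture('wrist'); print(np.round(w['mount'],2))
T=np.eye(4); T[:3,:3]=Ro.from_euler('xyz',s['ee_rot'],degrees=True).as_matrix(); T[:3,3]=s['tool_pos']
M=T@w['mount']; w['R']=M[:3,:3].T; w['t']=-w['R']@M[:3,3]
pickle.dump(w,open('w1.pkl','wb')); cv2.imwrite('pics/w1.png',w['img'][:,:,::-1]); print(proj(w,[389.5,-268.5,50]))
```

```text
pos [ 389.8 -267.2  155.9] yaw 81.3 t 2.1 -> cm [-0.13 -0.01  0.59] dyaw -0.1
[[   0.     -0.96   -0.29   84.89]
 [   1.      0.     -0.      0.91]
 [   0.     -0.29    0.96 -179.34]
 [   0.      0.      0.      1.  ]]
[316.63095577 203.6644937 ]
```

View pics/w1.png

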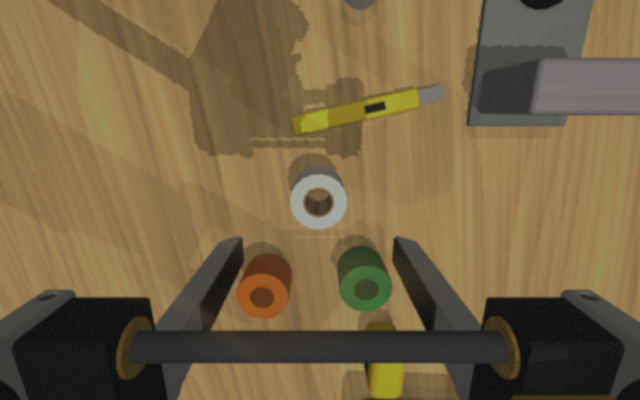

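The wrist view shows the white roll at (318,202) against a predicted (317,204), so the calibration agrees. Descending.

Request:
servo_tool --pt "-0.1 0 1.8 0" --pt "0 0 1.8 0" --pt "0 0 1.8 0" --pt "0 0 1.8 0" --pt "0 0 1.8 0" --pt "0 0 1.8 0" --pt "0 0 1.8 0" --pt "0 0 1.8 0" --pt "0 0 0 0"

```text
clock: 2.9
tool_pos: [385.2, -268.7, 7.8]
ee_rot: [-179.6, -0.2, 81.0]
ft_force: [-0.3, 0.1, -0.5]
gripper_width: 0.999
grasp_force: 0.0
```

Request:
servo_tool --pt "0 0 0 0" --pt "0 0 0 0" --pt "0 0 0 0" --pt "0 0 0 0" --pt "0 0 0 0" --pt "0 0 0 0" --pt "0 0 0 0" --pt "0 0 0 0" --pt "0 0 0 0" --pt "0 0 0 0" --claw -1

```text
clock: 3.73
tool_pos: [389.2, -269.6, 12.2]
ee_rot: [179.9, 0.0, 81.2]
ft_force: [-0.0, 0.2, 4.1]
gripper_width: 0.587
grasp_force: 29.7
```

Request:
servo_tool --pt "0 0 -2 0" --pt "0 0 -2 0" --pt "0 0 -2 0" --pt "0 0 -2 0" --pt "0 0 -2 0" --pt "0 0 -2 0" --pt "0 0 -2 0" --pt "0 0 0 0" --pt "0 0 0 0"

```text
clock: 4.48
tool_pos: [388.9, -269.5, 151.6]
ee_rot: [179.9, 0.0, 81.2]
ft_force: [0.1, 0.9, -1.9]
gripper_width: 0.586
grasp_force: 29.7
```

```bash
python3 -c "
from h import *
go(634.4,-16.2,150)"
```

```text
pos [ 388.9 -269.5  151.6] yaw 81.2 t 4.4833 -> cm [28.78 20.4   0.16] dyaw -0.0
```

Request:
servo_tool --pt "2.88 2.04 0 0" --pt "2.88 2.04 0 0" --pt "2.88 2.04 0 0" --pt "2.88 2.04 0 0" --pt "2.88 2.04 0 0" --pt "2.88 2.04 0 0" --pt "2.88 2.04 0 0" --pt "2.88 2.04 0 0" --pt "2.88 2.04 0 0" --pt "2.88 2.04 0 0" --pt "0 0 0 0" --pt "0 0 0 0"

```text
clock: 5.48
tool_pos: [633.4, -14.3, 147.4]
ee_rot: [-179.6, 0.0, 81.4]
ft_force: [-0.2, -0.5, -1.0]
gripper_width: 0.592
grasp_force: 29.7
```

```bash
cat >> h.py <<'E'
def wrist(name):
    from bench import get_state,capture
    from scipy.spatial.transform import Rotation as Ro
    s=get_state(); w=capture('wrist')
    T=np.eye(4); T[:3,:3]=Ro.from_euler('xyz',s['ee_rot'],degrees=True).as_matrix(); T[:3,3]=s['tool_pos']
    M=T@w['mount']; w['R']=M[:3,:3].T; w['t']=-w['R']@M[:3,3]
    pickle.dump(w,open(name+'.pkl','wb')); cv2.imwrite(f'pics/{name}.png',w['img'][:,:,::-1]); return w
E
python3 - <<'E'
from h import *
go(634.4,-16.2,26)
w=wrist('w2')
for p in((660.2,151.2,39),(647.2,67.4,39),(634.4,-16.2,39)): print(np.round(proj(w,p)))
E
```

```text
pos [633.4 -14.3 147.4] yaw 81.4 t 5.4833 -> cm [-0.18  0.13 12.14] dyaw -0.2
[320.   3.]
[319. 112.]
[319. 203.]
```

View pics/w2.png

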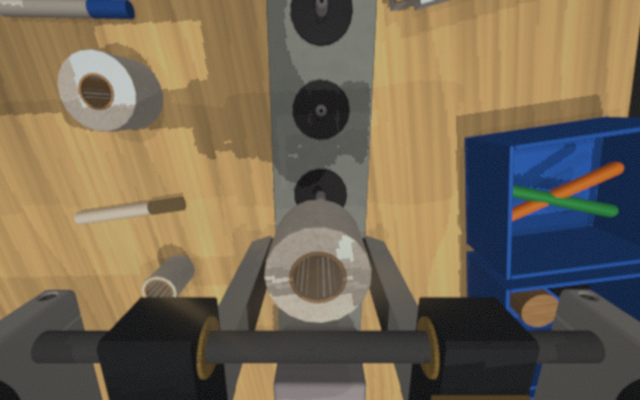

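The pin tip shows at (320,110) against a predicted (319,112), and the roll is held upright over its pin. Lowering.

Request:
servo_tool --pt "-0.1 0.1 1.4 0" --pt "0 0 1.4 0" --pt "0 0 1.4 0" --pt "0 0 1.4 0" --pt "0 0 1.4 0" --pt "0 0 1.2 0" --pt "0 0 1.2 0" --pt "0 0 1.2 0" --pt "0 0 1.0 0" --pt "0 0 0 0" --pt "0 0 0 0"

```text
clock: 6.45
tool_pos: [634.5, -17.0, 34.6]
ee_rot: [-179.9, 0.0, 81.2]
ft_force: [0.0, 0.4, -0.5]
gripper_width: 0.582
grasp_force: 29.7
```

```bash
python3 -c "
from h import *
go(634.4,-16.2,26)
from bench import *; print(get_state()['ft_force'])"
```

```text
pos [634.5 -17.   34.6] yaw 81.2 t 6.45 -> cm [ 0.08 -0.03  0.86] dyaw -0.0
[ 0.04122936  0.35576606 -0.5091793 ]
```

Request:
servo_tool --pt "0 0 0.4 0" --pt "0 0 0.2 0" --pt "0 0 0.2 0" --pt "0 0 0 0" --pt "0 0 0 0" --pt "0 0 0 0"

```text
clock: 6.95
tool_pos: [635.2, -16.9, 27.7]
ee_rot: [180.0, 0.0, 81.2]
ft_force: [0.1, -0.8, -1.0]
gripper_width: 0.587
grasp_force: 29.7
```

Request:
servo_tool --pt "0 0 0.15 0" --pt "0 0 0 0" --pt "0 0 0 0"

```text
clock: 7.2
tool_pos: [635.4, -17.0, 26.3]
ee_rot: [179.9, 0.0, 81.2]
ft_force: [0.8, -0.2, 0.6]
gripper_width: 0.589
grasp_force: 29.7
```

Request:
servo_tool --pt "0 0 0 0" --pt "0 0 0 0" --pt "0 0 0 0" --pt "0 0 0 0" --pt "0 0 0 0" --pt "0 0 0 0" --claw 0.6

```text
clock: 7.7
tool_pos: [635.0, -17.0, 26.0]
ee_rot: [180.0, 0.0, 81.2]
ft_force: [-0.2, 0.4, 0.3]
gripper_width: 0.801
grasp_force: 0.0
```

Request:
servo_tool --pt "0 0 -1 0" --pt "0 0 -2 0" --pt "0 0 -2 0" --pt "0 0 -2 0" --pt "0 0 -2 0" --pt "0 0 -2 0" --pt "0 0 -1.4 0" --pt "0 0 0 0" --pt "0 0 0 0"

```text
clock: 8.45
tool_pos: [635.7, -17.0, 151.6]
ee_rot: [179.8, -0.0, 81.2]
ft_force: [-0.0, 0.9, -0.0]
gripper_width: 0.803
grasp_force: 0.0
```

```bash
python3 -c "
from h import *
go(463,111.6,150)"
```

```text
pos [635.7 -17.  151.6] yaw 81.2 t 8.45 -> cm [ 10.08 -19.03   0.16] dyaw -0.0
```

Request:
servo_tool --pt "1.26 -2.38 0 0" --pt "1.26 -2.38 0 0" --pt "1.26 -2.38 0 0" --pt "1.26 -2.38 0 0" --pt "1.26 -2.38 0 0" --pt "1.26 -2.38 0 0" --pt "1.26 -2.38 0 0" --pt "1.26 -2.38 0 0" --pt "0 0 0 0" --pt "0 0 0 0" --pt "0 0 0 0" --claw 1

```text
clock: 9.37
tool_pos: [462.1, 111.5, 149.1]
ee_rot: [-179.9, 0.0, 81.2]
ft_force: [-0.3, 0.1, -0.1]
gripper_width: 0.999
grasp_force: 0.0
```

```bash
python3 -c "
from h import *
go(463,111.6,12)"
```

```text
pos [462.1 111.5 149.1] yaw 81.2 t 9.3667 -> cm [ 0.03  0.09 13.71] dyaw -0.0
```

Request:
servo_tool --pt "0 0 1.8 0" --pt "0 0 1.8 0" --pt "0 0 1.8 0" --pt "0 0 1.8 0" --pt "0 0 1.8 0" --pt "0 0 1.8 0" --pt "0 0 1.8 0" --pt "0 0 1.2 0" --pt "0 0 0 0" --pt "0 0 0 0"

```text
clock: 10.2
tool_pos: [462.1, 110.9, 10.9]
ee_rot: [-179.9, 0.1, 81.2]
ft_force: [-0.8, -0.2, 0.0]
gripper_width: 1.003
grasp_force: 0.0
```

Request:
servo_tool --pt "0 0 0 0" --pt "0 0 0 0" --pt "0 0 0 0" --pt "0 0 0 0" --pt "0 0 0 0" --pt "0 0 0 0" --pt "0 0 0 0" --pt "0 0 0 0" --pt "0 0 0 0" --pt "0 0 0 0" --claw -1

```text
clock: 11.03
tool_pos: [462.8, 111.8, 12.6]
ee_rot: [179.9, -0.0, 81.2]
ft_force: [-0.0, -0.8, 4.9]
gripper_width: 0.686
grasp_force: 29.8
```

Request:
servo_tool --pt "0 0 -2 0" --pt "0 0 -2 0" --pt "0 0 -2 0" --pt "0 0 -2 0" --pt "0 0 -2 0" --pt "0 0 -2 0" --pt "0 0 -2 0" --pt "0 0 0 0" --pt "0 0 0 0" --pt "0 0 0 0"

```text
clock: 11.87
tool_pos: [461.2, 111.6, 150.0]
ee_rot: [-179.8, 0.1, 81.2]
ft_force: [-0.1, 0.4, -0.4]
gripper_width: 0.683
grasp_force: 29.8
```

```bash
python3 -c "
from h import *
go(621.2,-100.2,150)"
```

```text
pos [461.2 111.6 150. ] yaw 81.2 t 11.8667 -> cm [-18.5   19.04  -0.  ] dyaw -0.0
```

Request:
servo_tool --pt "-2.31 2.38 0 0" --pt "-2.31 2.38 0 0" --pt "-2.31 2.38 0 0" --pt "-2.31 2.38 0 0" --pt "-2.31 2.38 0 0" --pt "-2.31 2.38 0 0" --pt "-2.31 2.38 0 0" --pt "-2.31 2.38 0 0" --pt "0 0 0 0" --pt "0 0 0 0" --pt "0 0 0 0"

```text
clock: 12.78
tool_pos: [621.0, -99.3, 149.5]
ee_rot: [-179.7, -0.1, 81.2]
ft_force: [-0.1, 0.8, -1.0]
gripper_width: 0.687
grasp_force: 29.8
```

Run:
```python
from h import *
go(621.2,-100.2,26)
w=wrist('w3')
for p in((647.2,67.4,39),(634.4,-16.2,64),(621.2,-100.2,39)): print(np.round(proj(w,p)))
```

```text
pos [621.  -99.3 149.5] yaw 81.2 t 12.7833 -> cm [-0.09  0.03 12.35] dyaw -0.0
[318.   3.]
[318. 111.]
[318. 202.]
```

View pics/w3.png

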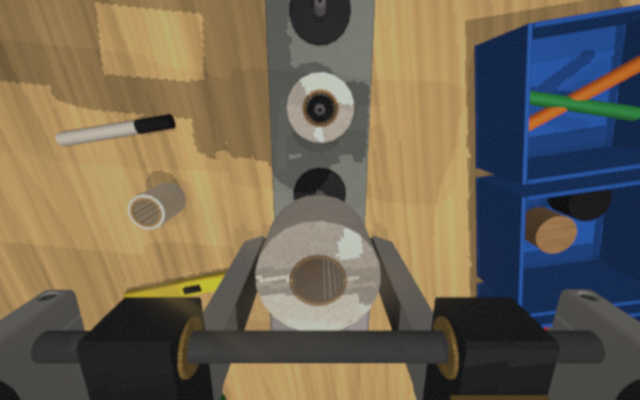

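The 56 roll is seated with its pin centred at (320,107), and the 66 roll is over its own pin. Lowering.

Request:
servo_tool --pt "-0.1 0 1.4 0" --pt "0 0 1.4 0" --pt "0 0 1.4 0" --pt "0 0 1.4 0" --pt "0 0 1.4 0" --pt "0 0 1.2 0" --pt "0 0 1.2 0" --pt "0 0 1.2 0" --pt "0 0 1.0 0" --pt "0 0 0 0" --pt "0 0 0 0" --pt "0 0 0 0"

```text
clock: 13.83
tool_pos: [622.6, -101.1, 36.6]
ee_rot: [179.9, 0.0, 81.2]
ft_force: [0.1, -0.2, -1.4]
gripper_width: 0.687
grasp_force: 29.8
```

Request:
servo_tool --pt "0 0 0.3 0" --pt "0 0 0.2 0" --pt "0 0 0.1 0" --pt "0 0 0 0" --pt "0 0 0 0" --pt "0 0 0 0"

```text
clock: 14.33
tool_pos: [622.2, -101.0, 30.1]
ee_rot: [180.0, 0.0, 81.2]
ft_force: [-0.7, -1.3, -0.9]
gripper_width: 0.683
grasp_force: 29.8
```

Request:
servo_tool --pt "0 0 0.2 0" --pt "0 0 0.2 0" --pt "0 0 0 0" --pt "0 0 0 0" --pt "0 0 0 0"

```text
clock: 14.75
tool_pos: [622.4, -101.0, 26.6]
ee_rot: [180.0, 0.0, 81.2]
ft_force: [-0.2, 0.8, 2.5]
gripper_width: 0.685
grasp_force: 29.8
```

Request:
servo_tool --pt "0 0 0 0" --pt "0 0 0 0" --pt "0 0 0 0" --pt "0 0 0 0" --pt "0 0 0 0" --pt "0 0 0 0" --claw 0.8

```text
clock: 15.25
tool_pos: [622.0, -100.9, 25.8]
ee_rot: [-180.0, 0.0, 81.2]
ft_force: [0.8, 0.5, -0.2]
gripper_width: 0.898
grasp_force: 0.0
```

Request:
servo_tool --pt "0 0 -1 0" --pt "0 0 -2 0" --pt "0 0 -2 0" --pt "0 0 -2 0" --pt "0 0 -2 0" --pt "0 0 -2 0" --pt "0 0 -1.4 0" --pt "0 0 0 0" --pt "0 0 0 0"

```text
clock: 16.0
tool_pos: [622.8, -101.1, 151.6]
ee_rot: [179.8, 0.0, 81.2]
ft_force: [0.6, 1.1, -0.1]
gripper_width: 0.899
grasp_force: 0.0
```

```bash
python3 -c "
from h import *
go(457,-83.5,150)"
```

```text
pos [ 622.8 -101.1  151.6] yaw 81.2 t 16.0 -> cm [ -0.79 -16.65   0.16] dyaw -0.0
```

Request:
servo_tool --pt "-0.1 -2.08 0 0" --pt "-0.1 -2.08 0 0" --pt "-0.1 -2.08 0 0" --pt "-0.1 -2.08 0 0" --pt "-0.1 -2.08 0 0" --pt "-0.1 -2.08 0 0" --pt "-0.1 -2.08 0 0" --pt "-0.1 -2.08 0 0" --pt "0 0 0 0" --pt "0 0 0 0" --pt "0 0 0 0" --claw 0.4

```text
clock: 16.92
tool_pos: [456.7, -83.5, 149.3]
ee_rot: [-180.0, -0.0, 81.2]
ft_force: [0.1, -0.9, -0.2]
gripper_width: 0.701
grasp_force: 0.0
```

Run:
```python
from h import *
go(457,-83.5,12)
w=wrist('w4'); u,v=proj(w,(457,-83.5,50)).round().astype(int); print(u,v); print(face(w,u,v,50,35))
im=w['img'].copy(); cv2.circle(im,(int(u),int(v)),2,(255,0,0),-1); cv2.imwrite('pics/w4.png',im[:,:,::-1])
```

```text
pos [456.7 -83.5 149.3] yaw 81.2 t 16.9167 -> cm [ 0.    0.03 13.73] dyaw -0.0
317 204
((459.15826416015625, -81.80133819580078), (34.477745056152344, 34.682437896728516), 25.94192886352539)
```

View pics/w4.png

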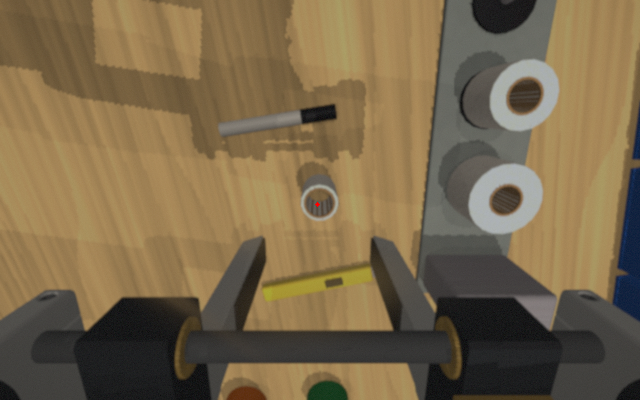

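The 36 roll is at (319,203), within 2 mm of prediction, and both placed rolls are standing. Descending.

Request:
servo_tool --pt "0.1 0.1 1.8 0" --pt "0 0 1.8 0" --pt "0 0 1.8 0" --pt "0 0 1.8 0" --pt "0 0 1.8 0" --pt "0 0 1.8 0" --pt "0 0 1.8 0" --pt "0 0 1.2 0" --pt "0 0 0 0" --pt "0 0 0 0"

```text
clock: 17.8
tool_pos: [457.5, -82.5, 11.1]
ee_rot: [-179.9, -0.0, 81.2]
ft_force: [0.3, 0.8, 0.5]
gripper_width: 0.703
grasp_force: 0.0
```

Request:
servo_tool --pt "0 0 0 0" --pt "0 0 0 0" --pt "0 0 0 0" --pt "0 0 0 0" --pt "0 0 0 0" --pt "0 0 0 0" --pt "0 0 0 0" --pt "0 0 0 0" --pt "0 0 0 0" --pt "0 0 0 0" --claw -1

```text
clock: 18.63
tool_pos: [458.0, -82.8, 12.6]
ee_rot: [179.9, 0.0, 81.2]
ft_force: [-0.6, -0.2, 4.5]
gripper_width: 0.372
grasp_force: 30.0
```

Request:
servo_tool --pt "0 0 -2 0" --pt "0 0 -2 0" --pt "0 0 -2 0" --pt "0 0 -2 0" --pt "0 0 -2 0" --pt "0 0 -2 0" --pt "0 0 -2 0" --pt "0 0 0 0" --pt "0 0 0 0" --pt "0 0 0 0"

```text
clock: 19.47
tool_pos: [456.7, -82.4, 150.2]
ee_rot: [-179.8, -0.0, 81.2]
ft_force: [0.2, 0.7, -0.1]
gripper_width: 0.37
grasp_force: 30.0
```

```bash
python3 -c "
from h import *
go(660.2,151.2,150)"
```

```text
pos [456.7 -82.4 150.2] yaw 81.2 t 19.4667 -> cm [2.619e+01 1.655e+01 2.000e-02] dyaw -0.0
```

Request:
servo_tool --pt "2.62 1.65 0 0" --pt "2.62 1.65 0 0" --pt "2.62 1.65 0 0" --pt "2.62 1.65 0 0" --pt "2.62 1.65 0 0" --pt "2.62 1.65 0 0" --pt "2.62 1.65 0 0" --pt "2.62 1.65 0 0" --pt "2.62 1.65 0 0" --pt "2.62 1.65 0 0" --pt "0 0 0 0" --pt "0 0 0 0"

```text
clock: 20.47
tool_pos: [659.6, 152.0, 147.8]
ee_rot: [-179.7, 0.1, 81.3]
ft_force: [0.3, 0.6, -0.4]
gripper_width: 0.37
grasp_force: 30.0
```

Run:
```python
from h import *
go(660.2,151.2,26)
w=wrist('w5'); print(proj(w,(660.2,151.2,39)))
```

```text
pos [659.6 152.  147.8] yaw 81.3 t 20.4667 -> cm [-0.07  0.07 12.18] dyaw -0.1
[318.21121161 202.03260555]
```

View pics/w5.png

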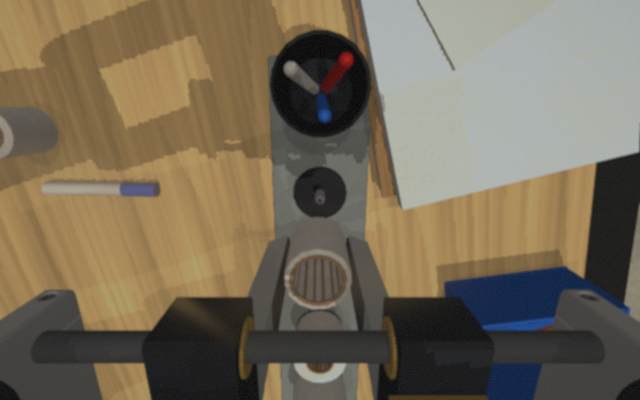

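The pin is visible at (320,195), the pot and its pens are clear at (320,85), and the paper stack starts beyond the strip's edge. Lowering the 36 roll.

Request:
servo_tool --pt "-0.1 0 1.4 0" --pt "0 0 1.4 0" --pt "0 0 1.4 0" --pt "0 0 1.4 0" --pt "0 0 1.4 0" --pt "0 0 1.2 0" --pt "0 0 1.2 0" --pt "0 0 1.2 0" --pt "0 0 1.0 0" --pt "0 0 0 0" --pt "0 0 0 0" --pt "0 0 0 0"

```text
clock: 21.52
tool_pos: [661.0, 150.2, 36.7]
ee_rot: [179.9, -0.0, 81.2]
ft_force: [0.7, 0.2, 0.5]
gripper_width: 0.368
grasp_force: 30.0
```

Request:
servo_tool --pt "0 0 0.3 0" --pt "0 0 0.2 0" --pt "0 0 0.1 0" --pt "0 0 0 0" --pt "0 0 0 0" --pt "0 0 0 0"

```text
clock: 22.02
tool_pos: [660.5, 150.2, 30.1]
ee_rot: [180.0, 0.0, 81.2]
ft_force: [0.4, -0.1, -1.3]
gripper_width: 0.372
grasp_force: 30.0
```

Request:
servo_tool --pt "0 0 0.2 0" --pt "0 0 0.2 0" --pt "0 0 0 0" --pt "0 0 0 0" --pt "0 0 0 0"

```text
clock: 22.43
tool_pos: [660.7, 150.2, 26.7]
ee_rot: [179.9, -0.0, 81.2]
ft_force: [-0.5, 0.4, 3.6]
gripper_width: 0.373
grasp_force: 30.0
```

Request:
servo_tool --pt "0 0 0 0" --pt "0 0 0 0" --pt "0 0 0 0" --pt "0 0 0 0" --pt "0 0 0 0" --pt "0 0 0 0" --claw 0.1

```text
clock: 22.93
tool_pos: [660.3, 150.1, 25.6]
ee_rot: [-180.0, 0.0, 81.2]
ft_force: [0.5, -0.3, 0.4]
gripper_width: 0.55
grasp_force: 0.0
```

Request:
servo_tool --pt "0 0 -1 0" --pt "0 0 -2 0" --pt "0 0 -2 0" --pt "0 0 -2 0" --pt "0 0 -2 0" --pt "0 0 -2 0" --pt "0 0 -1.4 0" --pt "0 0 0 0" --pt "0 0 0 0"

```text
clock: 23.68
tool_pos: [661.2, 150.3, 151.8]
ee_rot: [179.8, -0.1, 81.2]
ft_force: [-0.5, 0.2, -0.8]
gripper_width: 0.552
grasp_force: 0.0
```

```bash
python3 -c "
from h import *
go(380.8,258.8,150)"
```

```text
pos [661.2 150.3 151.8] yaw 81.2 t 23.6833 -> cm [  6.45 -29.36   0.18] dyaw -0.0
```

Request:
servo_tool --pt "0.64 -2.93 0 0" --pt "0.64 -2.93 0 0" --pt "0.64 -2.93 0 0" --pt "0.64 -2.93 0 0" --pt "0.64 -2.93 0 0" --pt "0.64 -2.93 0 0" --pt "0.64 -2.93 0 0" --pt "0.64 -2.93 0 0" --pt "0.64 -2.93 0 0" --pt "0.64 -2.93 0 0" --pt "0 0 0 0" --pt "0 0 0 0" --claw 0.7

```text
clock: 24.68
tool_pos: [379.1, 258.1, 148.8]
ee_rot: [-179.9, 0.1, 81.4]
ft_force: [-0.3, 0.4, 0.0]
gripper_width: 0.847
grasp_force: 0.0
```

Run:
```python
from h import *
go(380.8,258.8,12)
w=wrist('w6'); u,v=proj(w,(380.8,258.8,50)).round().astype(int); print(u,v,face(w,u,v,50,35))
```

```text
pos [379.1 258.1 148.8] yaw 81.4 t 24.6833 -> cm [ 0.09  0.16 13.68] dyaw -0.2
319 204 ((382.0544738769531, 260.165771484375), (44.0454216003418, 44.4290885925293), 94.44477844238281)
```

The wrist fit has a diameter of 44 mm and lies within 2 mm of the expected spot.

Request:
servo_tool --pt "0.1 0.1 1.8 0" --pt "0 0 1.8 0" --pt "0 0 1.8 0" --pt "0 0 1.8 0" --pt "0 0 1.8 0" --pt "0 0 1.8 0" --pt "0 0 1.8 0" --pt "0 0 1.2 0" --pt "0 0 0 0" --pt "0 0 0 0"

```text
clock: 25.57
tool_pos: [381.9, 258.0, 10.8]
ee_rot: [-179.9, 0.1, 81.2]
ft_force: [0.3, -0.1, 0.7]
gripper_width: 0.85
grasp_force: 0.0
```

Request:
servo_tool --pt "0 0 0 0" --pt "0 0 0 0" --pt "0 0 0 0" --pt "0 0 0 0" --pt "0 0 0 0" --pt "0 0 0 0" --pt "0 0 0 0" --pt "0 0 0 0" --pt "0 0 0 0" --pt "0 0 0 0" --claw -1

```text
clock: 26.4
tool_pos: [382.0, 259.1, 12.5]
ee_rot: [180.0, -0.0, 81.2]
ft_force: [-0.4, 0.3, 3.8]
gripper_width: 0.488
grasp_force: 30.0
```

Request:
servo_tool --pt "0 0 -2 0" --pt "0 0 -2 0" --pt "0 0 -2 0" --pt "0 0 -2 0" --pt "0 0 -2 0" --pt "0 0 -2 0" --pt "0 0 -2 0" --pt "0 0 0 0" --pt "0 0 0 0" --pt "0 0 0 0"

```text
clock: 27.23
tool_pos: [381.0, 258.5, 150.2]
ee_rot: [-179.9, 0.1, 81.2]
ft_force: [-0.0, 0.2, -0.6]
gripper_width: 0.493
grasp_force: 30.0
```

```bash
python3 -c "
from h import *
go(647.2,67.4,150)"
```

```text
pos [381.  258.5 150.2] yaw 81.2 t 27.2333 -> cm [-1.483e+01  2.922e+01  2.000e-02] dyaw -0.0
```

Request:
servo_tool --pt "-1.48 2.92 0 0" --pt "-1.48 2.92 0 0" --pt "-1.48 2.92 0 0" --pt "-1.48 2.92 0 0" --pt "-1.48 2.92 0 0" --pt "-1.48 2.92 0 0" --pt "-1.48 2.92 0 0" --pt "-1.48 2.92 0 0" --pt "-1.48 2.92 0 0" --pt "-1.48 2.92 0 0" --pt "0 0 0 0" --pt "0 0 0 0"

```text
clock: 28.23
tool_pos: [647.3, 66.9, 148.0]
ee_rot: [-179.7, 0.1, 81.1]
ft_force: [-0.2, 0.7, -0.4]
gripper_width: 0.492
grasp_force: 30.0
```

Run:
```python
from h import *
go(647.2,67.4,26)
w=wrist('w7'); print(proj(w,(647.2,67.4,39)),proj(w,(660.2,151.2,64)))
```

```text
pos [647.3  66.9 148. ] yaw 81.1 t 28.2333 -> cm [ 5.00e-02 -1.00e-02  1.22e+01] dyaw 0.1
[317.3605505  200.88176872] [317.02278268 109.2243889 ]
```

View pics/w7.png

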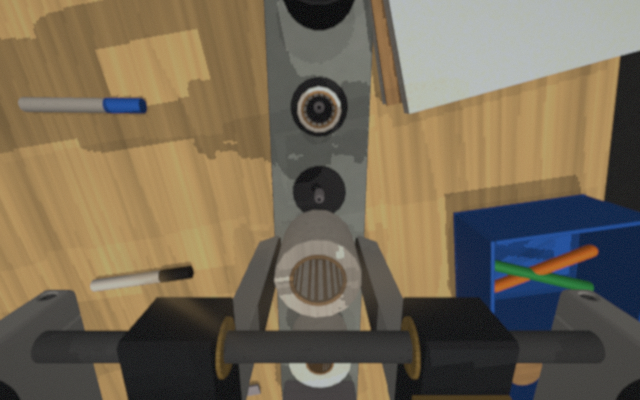

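The 36 roll is seated and centred on its pin at (319,107). The 46 roll is over its pin at (319,195). Lowering.

Request:
servo_tool --pt "0 0 1.4 0" --pt "0 0 1.4 0" --pt "0 0 1.4 0" --pt "0 0 1.4 0" --pt "0 0 1.4 0" --pt "0 0 1.2 0" --pt "0 0 1.2 0" --pt "0 0 1.2 0" --pt "0 0 1.0 0" --pt "0 0 0 0" --pt "0 0 0 0" --pt "0 0 0 0"

```text
clock: 29.28
tool_pos: [648.3, 68.1, 36.7]
ee_rot: [179.9, -0.0, 81.2]
ft_force: [0.1, 0.1, -0.1]
gripper_width: 0.494
grasp_force: 30.0
```

Request:
servo_tool --pt "0 0 0.3 0" --pt "0 0 0.2 0" --pt "0 0 0.1 0" --pt "0 0 0 0" --pt "0 0 0 0" --pt "0 0 0 0"

```text
clock: 29.78
tool_pos: [647.9, 68.1, 30.1]
ee_rot: [180.0, 0.0, 81.2]
ft_force: [0.3, 0.7, -0.2]
gripper_width: 0.49
grasp_force: 30.0
```

Request:
servo_tool --pt "0 0 0.2 0" --pt "0 0 0.2 0" --pt "0 0 0 0" --pt "0 0 0 0" --pt "0 0 0 0"

```text
clock: 30.2
tool_pos: [648.1, 68.1, 26.5]
ee_rot: [180.0, -0.0, 81.2]
ft_force: [-0.8, 0.1, 3.0]
gripper_width: 0.494
grasp_force: 30.0
```

Request:
servo_tool --pt "0 0 0 0" --pt "0 0 0 0" --pt "0 0 0 0" --pt "0 0 0 0" --pt "0 0 0 0" --pt "0 0 0 0" --claw 0.4

```text
clock: 30.7
tool_pos: [647.7, 68.1, 25.7]
ee_rot: [-180.0, 0.0, 81.2]
ft_force: [1.1, 0.1, 0.6]
gripper_width: 0.701
grasp_force: 0.0
```

Request:
servo_tool --pt "0 0 -1 0" --pt "0 0 -2 0" --pt "0 0 -2 0" --pt "0 0 -2 0" --pt "0 0 -2 0" --pt "0 0 -2 0" --pt "0 0 -1.4 0" --pt "0 0 0 0"

```text
clock: 31.37
tool_pos: [650.0, 68.2, 155.7]
ee_rot: [179.5, -0.1, 81.2]
ft_force: [0.5, -0.6, 0.0]
gripper_width: 0.703
grasp_force: 0.0
```

Request:
servo_tool --pt "0 -2.5 0 0" --pt "0 -2.5 0 0" --pt "0 -2.5 0 0" --pt "0 -2.5 0 0" --pt "0 -2.5 0 0" --pt "0 -2.5 0 0" --pt "0 -2.5 0 0" --pt "0 -2.5 0 0" --pt "0 -2.5 0 0" --pt "0 -2.5 0 0" --pt "0 0 0 0" --pt "0 0 0 0"

```text
clock: 32.37
tool_pos: [400.0, 106.4, 149.7]
ee_rot: [180.0, 0.0, 81.3]
ft_force: [0.5, 0.4, 0.2]
gripper_width: 0.702
grasp_force: 0.0
```

Run:
```python
from h import *
from bench import *
c=capture('top')
P=[(621.2,-100.2),(634.4,-16.2),(647.2,67.4),(660.2,151.2)]
for n,(x,y) in zip((66,56,46,36),P):
    u,v=proj(c,(x,y,64)).round().astype(int); e=face(c,u,v,64,20); print(n,np.round(e[0],1),np.round(e[1],1))
cv2.imwrite('pics/top1.png',cv2.resize(c['img'][80:230,150:430,::-1],None,fx=2.8,fy=2.8))
```

```text
66 [ 622.7 -101. ] [64.1 65.8]
56 [636.1 -14.7] [54.7 57.2]
46 [643.2  71.1] [85.3 95.7]
36 [658.8 156.3] [ 86.9 100. ]
```

View pics/top1.png

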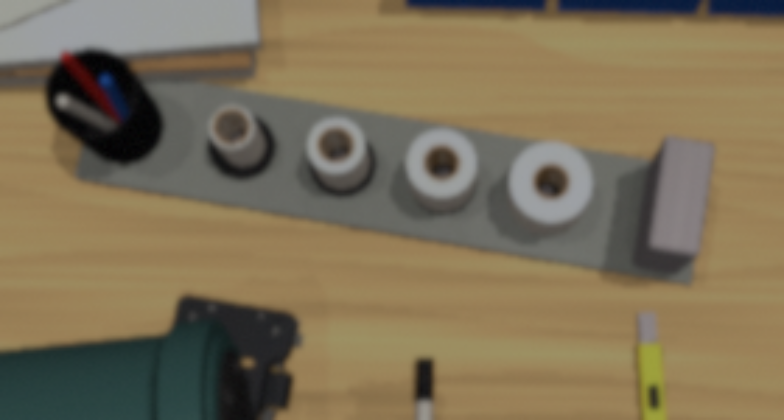

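All four rolls stand in order between the block (680,195) and the pot (105,105), with nothing touching them. The 66 and 56 fits are within 2.5 mm of their pins. The 46 and 36 fits merged with the strip, so I'll check those from their face centres at crop pixels (337,146) and (231,124), and hand in only if they're good.

Run:
```python
from h import *
from bench import *
c=pickle.load(open('top.pkl','rb')); ok=True
for u,v,P in((337,146,(647.2,67.4)),(231,124,(660.2,151.2))):
    d=ray(c,(u/2.8+150,v/2.8+80),64)[:2]-P; print(d.round(1)); ok&=np.linalg.norm(d)<8
if ok: print(sign_off())
```

```text
[-1.7 -0.7]
[ 1.2 -0.9]
the job is handed in; nothing more can be done
None
```

All four rolls are on their pins in order, 66, 56, 46 and 36 mm from the end block to the pen pot, and released; each centre measured within about 2.5 mm of its pin, and the job was handed in at about 32 s of the 99 s (no verdict was returned).

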